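Go / no-go check of a bore on a tilting fixture

TASK

Check the bore of the tilted workpiece with the larger double-ended plug gauge: push its long go end in until the collar sits on the face, draw it out, then turn the gauge round and press the short no-go end squarely and centrally against the mouth of the bore with about 8 N for a second, to confirm that it does not enter. Never push harder than about 25 N, lower the gauge all the way into its own rest before letting go of it (either way round), and leave everything else where it stands.

Things in the scene. Friction and masses are not known exactly. Their poses are not given: they have to be found in the camera images.
- gauge: the larger double-ended plug gauge: a round metal bar 173 mm long, 0.3 to 0.6 kg, lying level in its rest. Origin on the axis at the middle of the handle (balance point 7 mm from there to the go end). x runs along the axis to the go end; roll about x means nothing. Handle 26 mm diameter, x = -50 to 50 mm, dark knurled bands; collar 42 mm diameter, x = 50 to 58
- gauge_go (a point): centre of the end face of the gauge's GO end: the long end beyond the collar, 30 mm diameter, from x = 58 to 103 mm of the gauge, its last 5 mm tapering to 22 mm diameter. Axes as the gauge's
- gauge_nogo (a point): centre of the end face of the gauge's NO-GO end: the short square-edged end, 35 mm diameter, from x = -50 to -70 mm of the gauge. Axes as the gauge's
- bore (a point): centre of the bore's mouth, on the face of the workpiece. The bore is 32 mm wide and goes right through the block (60 mm). z is its axis and points out of the mouth, 28 to 42 degrees above level (differs from run to run, locked), roughly to the robot's left (+y), somewhat back to it; x and y lie in the block's face, y level. Nothing stands above the mouth
- workpiece: the bored aluminium block, 80 x 80 mm, 60 mm thick, held between the cheeks of a tilting fixture; origin at its middle, 30 mm behind the bore's mouth and 100 mm above the table; axes as the bore's
- fixture: the fixture, fixed to the table: base plate 140 x 120 mm, 14 mm thick, and two cheeks, 118 mm over all with their bolts, 110 mm tall; origin under its middle, x towards the side to which the bore opens
- rest_seat (a point): where the middle of the larger gauge's handle lies when seated in its own rest, 55 mm above the table; x along the gauge's axis (either way round will do). Rest: fixed, base plate 100 x 70 x 8 mm, two 90 degree V saddles under the handle, 10 mm thick, centred 35 mm either side of the middle (60 mm clear between), tips level with the axis and 26 mm to its sides
- small_gauge: a smaller double-ended plug gauge (handle of the same size, 20 mm go cylinder, 24 mm no-go) lying in the other saddle rest; not to be used; origin at the middle of its handle
- ball_artefact: white ball on a steel stem with a round foot, 88 mm tall, 44 mm wide; origin under its foot
- dot_jar: small jar with black cap, 44 mm wide, 65 mm tall; origin under its base
- step_block: small steel block 50 x 25 x 35 mm; origin under its base
- mug: white mug 76 mm wide, 90 mm tall; origin under its base
- driver: screwdriver lying on the table; origin under its middle
- spray: spray can 52 mm wide, 110 mm tall; origin under its base

How it is judged:
On the way, in this order (a step that is already met when the one before it is completed fails the run):
1. the go end is fully home in the bore (collar within 4 mm of the face) (z of gauge_go in the frame of bore below -0.041 m and x of gauge_go in the frame of bore between -0.006 and 0.006 m and y of gauge_go in the frame of bore between -0.006 and 0.006 m), for 0.2 s.
2. the no-go end, centred within 5 mm and square within 0.12 rad, is pressed on the mouth of the bore with more than 3 N for 0.3 s and stays out (z of gauge_nogo in the frame of bore between -0.005 and 0.005 m and angle between the x axis of gauge and the z axis of bore, either way round below 0.12 rad and contact force between gauge and workpiece above 3 N and x of gauge_nogo in the frame of bore between -0.005 and 0.005 m and y of gauge_nogo in the frame of bore between -0.005 and 0.005 m), for 0.3 s.
3. the gauge is lowered into its own rest while still held (x of gauge in the frame of rest_seat between -0.012 and 0.012 m and y of gauge in the frame of rest_seat between -0.005 and 0.005 m and z of gauge in the frame of rest_seat between -0.005 and 0.005 m and angle between the x axis of gauge and the x axis of rest_seat, either way round below 0.12 rad and contact force between the fingers and gauge above 0.5 N), for 0.1 s.
At the end, for the whole second after the job is handed in: The gauge lies released and still in its own rest, either way round: middle of the handle within 12 mm along, 5 mm across and 5 mm in height of the seat, axis within 0.12 rad of the rest's (x of gauge in the frame of rest_seat between -0.012 and 0.012 m and y of gauge in the frame of rest_seat between -0.005 and 0.005 m and z of gauge in the frame of rest_seat between -0.005 and 0.005 m and angle between the x axis of gauge and the x axis of rest_seat, either way round below 0.12 rad and linear speed of gauge below 0.02 m/s and angular speed of gauge below 0.2 rad/s and contact force between the fingers and gauge below 0.1 N); the robot touches nothing.
It fails at once if the gauge is pushed on the workpiece with more than 40 N (contact force between gauge and workpiece above 40 N).
It fails at once if a bystander is moved by more than 30 mm (distance of any of small_gauge, ball_artefact, dot_jar, step_block, mug, driver, spray from where it was at the start of the episode above 0.03 m).
It fails at once if the workpiece is turned in its fixture (bore mouth moved by more than 5 mm) (distance of bore from where it was at the start of the episode above 0.005 m).
It also fails if it takes over 72 s, if anything falls off the work surface, if the arm or the gripper's body presses on something with over 40 N, if the wrist force passes 120 N, or if a joint passes its speed limit or range.

ROBOT

A 6-joint arm with a two-finger parallel gripper is mounted at the origin on the work surface. World frame = base frame: x ahead of the robot, y to its left, z up, the work surface at z = 0. Lengths are in m, angles in rad, forces in N, time in s.
With the tool pointing down it reaches from about 0.375 to 0.925 m from the base axis. Payload 5.7 kg.
Tool frame: the origin (TCP) lies midway between the tips of the shut fingers; the grasp point (between the pads) lies 19 mm behind it; z points along the fingers, x is the direction in which the jaws open and shut, and the axes are right-handed (so a half turn about z gives the same grasp; the last joint's range is limited). The gripper opens to 88 mm and grips with 3 to 60 N. Pads are 20 mm wide; open, the fingers measure 115 mm over their backs; the gripper's body (75 mm by 178 mm) begins 61 mm behind the grasp point.
Start: joints at [-1.237, 0.359, 1.51, -0, 1.272, -0.115], TCP at [0.26, -0.541, 0.223] pointing down, gripper open.
Joint ranges: [-2.97, 2.97], [-1.01, 2.36], [0.21, 2.38], [-0.96, 4.11], [0.2, 2.71], [-2.98, 2.98]. Speed limits (rad/s): [2.39, 2.39, 3.14, 3.14, 3.14, 3.14].

INTERFACE

Orientations are given as a unit quaternion [x, y, z, w].
In Python, from bench import move_ptp, servo_line, goto_joints, move_gripper, sleep, inverse_kinematics, capture, PlanningError, close_job, spot_in, silhouettes, current_clock, current_joint_pos, current_qvel, current_joint_torque, current_position, current_orientation, current_force, current_torque, current_finger_gap gives the robot as it stands. Calls block until the motion is done:
- move_ptp(position, orientation): joint-space move of the TCP to a pose.
- servo_line(position, orientation=None, rate=0.15, contact_N=None): straight line of the TCP; orientation=None keeps the orientation; rate is the mean speed in m/s. With contact_N (N) it stops when the force on the tool has changed by that much, and returns True; else False.
- goto_joints(angles): joint-space move.
- move_gripper(opening): finger opening in m; the grip force is fixed at half the most; returns when the fingers have stopped.
- sleep(seconds).
- inverse_kinematics(position, orientation): joint angles nearest the present ones, or None.
- capture(name): name is "scene" or "top" or "wrist"; returns a dict with "image" (384x512x3 uint8, blue, green, red), "range_z" (384x512 float32, m along the optical axis (not along the pixel's ray), 0 where there is no reading), "intrinsics" (3x3 intrinsics, pixels), "R" (3x3) and "t" (3): a world point X has camera coordinates R X + t. Camera axes: x right, y down, z forward; pixel columns grow to the right and rows downward; lengths in m; the calibration is good to about 2 mm. The wrist camera is an equidistant fisheye: a pixel r from the principal point sees the ray r / f radians off the axis. A picture is of the moment at which its call begins.
A pose or a line that the arm cannot do raises PlanningError and nothing moves.
- close_job(): hands the job in, once; it reports no verdict.
Trained networks look in the newest picture that a camera, given by its name, has taken for a name from the list of things; names that differ only in an ending like _2 or _b are one class to them, and where a whole thing is asked for, a point or a joint stands for the part that bears it (a point fixed in the world has none). Each returns a list of dicts, best first, with "conf" (0 to 1); they miss things now and then, are a little off and sometimes report something else, mostly with a low value. They report only what shows in the picture. A call takes as long as a camera call.
- spot_in(camera, query): "xy" ([column, row] in pixels, amid what is visible of it).
- silhouettes(camera, query): "region" (384x512 bool, what is visible of it) and "xy" ([column, row] in pixels, amid what is visible of it).
Readings, each from a call of its own:
- current_clock(): time.
- current_joint_pos(): joint angles.
- current_qvel(): joint speeds.
- current_joint_torque(): joint torques, N m.
- current_position(): TCP position.
- current_orientation(): TCP orientation.
- current_force(): force on the tool from outside, world axes, zero at the start.
- current_torque(): the same for the moment, N m.
- current_finger_gap(): finger opening in m.
Only numpy, scipy, OpenCV 4.12 (cv2) and the standard library are available. Lean on these libraries where they do the work, as an engineer would, in place of code of your own. Each camera call takes 0.05 s, during which the arm holds its last target. There are 200 camera calls.

## Working session

There is one attempt and no reset: what is moved stays moved. The work goes in short steps, each a Python script; the robot and the scene stay as the last script left them, time stands still between calls to the robot, and variables do not carry over. Pictures are saved under pics/ and viewed, about 8 in all and at most 12, crops included, and the job is handed in when it is done.

```bash
ls; mkdir -p pics
cat > h.py <<'E'
import numpy as np, cv2
from scipy.spatial.transform import Rotation as Rn
from bench import *
def cloud(c, mask=None):
    """world points of depth pixels (pinhole cams)"""
    z=c["range_z"]; K=c["intrinsics"]
    m=z>0
    if mask is not None: m&=mask
    v,u=np.nonzero(m); d=z[v,u]
    P=np.c_[(u-K[0,2])/K[0,0]*d,(v-K[1,2])/K[1,1]*d,d]
    return (P-c["t"])@c["R"], u, v
E
python3 - <<'E'
from h import *
print(current_clock())
ims=[]
for n in ["scene","top"]:
    c=capture(n); ims.append(c["image"].copy())
    np.savez(n+".npz",**c)
    print(n,c["intrinsics"].tolist(),(-c["R"].T@c["t"]).round(3),c["R"].round(2).tolist())
    for q in ["gauge","small_gauge","workpiece","fixture","bore","rest_seat","gauge_go","gauge_nogo","mug","spray","driver","ball_artefact","dot_jar","step_block"]:
        s=silhouettes(n,q)
        for k in s[:2]:
            P,u,v=cloud(c,k["region"])
            print(q,round(k["conf"],2),np.round(k["xy"]),len(P), np.median(P,0).round(3) if len(P) else "", P.min(0).round(3) if len(P) else "",P.max(0).round(3) if len(P) else "")
    cv2.imwrite(f"pics/{n}.png",c["image"])
print(current_clock())
E
```

```text
pics
0.0
scene [[366.0660636559367, 0.0, 253.5675537582621], [0.0, 366.0660636559367, 187.57245665894126], [0.0, 0.0, 1.0]] [1.107 0.614 0.706] [[-0.8, 0.6, 0.02], [0.35, 0.5, -0.79], [-0.49, -0.62, -0.61]]
gauge 0.96 [354. 244.] 717 [0.536 0.27  0.067] [ 0.431  0.22  -0.003] [0.596 0.308 0.078]
gauge 0.31 [183. 205.] 239 [ 0.783 -0.134  0.023] [ 0.758 -0.198  0.006] [ 0.815 -0.017  0.028]
small_gauge 0.79 [276. 191.] 475 [0.55  0.01  0.064] [ 0.463 -0.021  0.008] [0.631 0.034 0.074]
workpiece 0.71 [227. 139.] 701 [ 0.556 -0.236  0.123] [ 0.389 -0.389  0.003] [ 0.603 -0.194  0.153]
fixture 0.9 [225. 150.] 1665 [ 0.557 -0.239  0.066] [ 0.381 -0.469 -0.   ] [ 0.632 -0.18   0.153]
bore 0.7 [277. 194.] 482 [0.551 0.01  0.064] [ 0.463 -0.046 -0.001] [0.631 0.034 0.074]
bore 0.6 [227. 137.] 728 [ 0.556 -0.236  0.123] [ 0.45  -0.493  0.   ] [ 0.603 -0.194  0.153]
rest_seat 0.97 [359. 248.] 457 [0.489 0.274 0.009] [ 0.419  0.21  -0.   ] [0.558 0.307 0.065]
gauge_go 0.93 [354. 240.] 728 [0.535 0.272 0.067] [0.426 0.215 0.006] [0.596 0.308 0.078]
gauge_nogo 0.86 [354. 240.] 726 [0.534 0.271 0.
[... 2021 characters left out ...]
.429  0.215 -0.006] [0.595 0.319 0.078]
mug 0.66 [122. 162.] 836 [0.698 0.426 0.044] [ 0.66   0.344 -0.005] [0.749 0.488 0.094]
mug 0.34 [220. 188.] 164 [0.618 0.134 0.033] [0.594 0.124 0.001] [0.644 0.149 0.042]
spray 0.67 [412. 160.] 472 [ 0.675 -0.418  0.104] [ 0.652 -0.494  0.002] [ 0.703 -0.403  0.115]
driver 0.64 [313. 135.] 304 [ 0.773 -0.153  0.021] [ 0.751 -0.202 -0.005] [ 0.796 -0.094  0.031]
ball_artefact 0.71 [215. 245.] 179 [0.432 0.133 0.016] [ 0.408  0.117 -0.001] [0.45  0.159 0.094]
dot_jar 0.63 [308. 204.] 205 [ 0.562 -0.137  0.063] [ 0.54  -0.161 -0.007] [ 0.583 -0.118  0.071]
step_block 0.64 [220. 184.] 164 [0.62  0.136 0.033] [ 0.595  0.124 -0.002] [0.644 0.156 0.042]
1.5
```

Run:
```python
import cv2,numpy as np
a=cv2.imread("pics/scene.png");b=cv2.imread("pics/top.png")
a=cv2.resize(a[90:350,130:430],(800,693))[:,:]; b=cv2.resize(b[110:300,100:440],(800,447))
cv2.imwrite("pics/a.png",cv2.resize(a,(690,598)));cv2.imwrite("pics/b.png",b)
```

```text
(no output)
```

View pics/a.png

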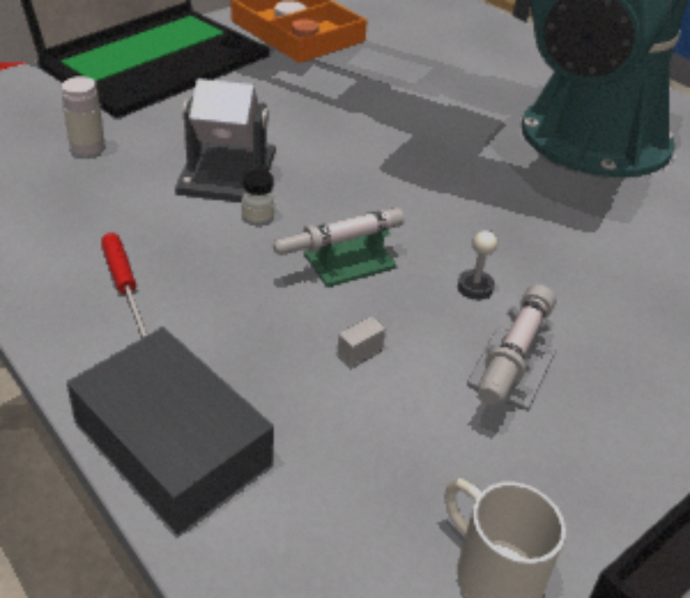

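View pics/b.png

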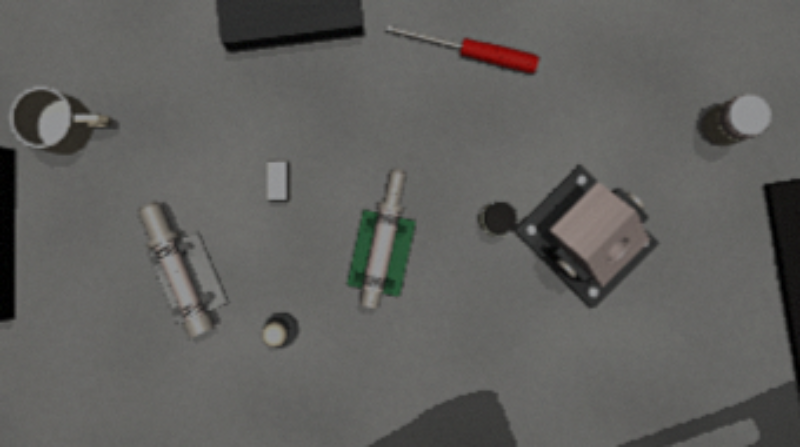

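```bash
cat > geo.py <<'E'
from h import *
def planes(P,n,tol=0.0025,it=600):
    out=[];rng=np.random.default_rng(0)
    for _ in range(n):
        best=None
        for _ in range(it):
            a,b,c=P[rng.choice(len(P),3,False)]; nn=np.cross(b-a,c-a); L=np.linalg.norm(nn)
            if L<1e-5: continue
            nn/=L; m=abs((P-a)@nn)<tol
            if best is None or m.sum()>best.sum(): best=m
        Q=P[best]; c=Q.mean(0); nn=np.linalg.svd(Q-c)[2][2]
        if nn[2]<0: nn=-nn
        out.append((nn,c,Q)); P=P[~best]
    return out
E
python3 - <<'E'
from geo import *
Pa=[]
for n in ["scene","top"]:
    c=dict(np.load(n+".npz")); P,u,v=cloud(c)
    m=(abs(P[:,0]-.545)<.07)&(abs(P[:,1]+.24)<.07)&(P[:,2]>.085)
    Pb=P[m]
    print(n,len(Pb))
    for nn,cc,Q in planes(Pb,3):
        print(nn.round(3),'el',np.degrees(np.arcsin(nn[2])).round(1),'az',np.degrees(np.arctan2(nn[1],nn[0])).round(1),cc.round(3),len(Q),Q.min(0).round(3),Q.max(0).round(3))
    # gauge
    m=(abs(P[:,0]-.515)<.12)&(abs(P[:,1]-.262)<.08)&(P[:,2]>.05)&(P[:,2]<.09)
    G=P[m]; T=G[G[:,2]>.06]; c0=T[:,:2].mean(0); d=np.linalg.svd(T[:,:2]-c0)[2][0]; d*=np.sign(d[0])
    s=(T[:,:2]-c0)@d; e=(T[:,:2]-c0)@np.array([-d[1],d[0]])
    print('gauge',c0,np.degrees(np.arctan2(d[1],d[0])),s.min(),s.max())
    for k in np.arange(-.1,.11,.01):
        q=abs(s-k)<.005
        if q.sum()>3: print(round(k,2),q.sum(),'e',e[q].min().round(3),e[q].max().round(3),'z',np.percentile(T[q,2],95).round(3))
E
```

```text
scene 712
[0.407 0.406 0.818] el 54.9 az 44.9 [ 0.56  -0.237  0.133] 354 [ 0.521 -0.281  0.114] [ 0.603 -0.194  0.151]
[-0.578 -0.559  0.594] el 36.5 az -136.0 [ 0.569 -0.229  0.101] 108 [ 0.524 -0.277  0.085] [ 0.598 -0.195  0.12 ]
[0.434 0.293 0.852] el 58.4 az 34.0 [ 0.559 -0.239  0.134] 59 [ 0.52  -0.284  0.118] [ 0.599 -0.199  0.152]
gauge [0.51959247 0.26677124] 22.47178465103931 -0.09582570758075681 0.08017105354948376
-0.09 28 e -0.017 0.016 z 0.073
-0.08 41 e -0.017 0.016 z 0.073
-0.07 41 e -0.016 0.015 z 0.072
-0.06 27 e -0.013 0.011 z 0.071
-0.05 26 e -0.013 0.01 z 0.07
-0.04 25 e -0.013 0.011 z 0.069
-0.03 26 e -0.012 0.011 z 0.07
-0.02 28 e -0.012 0.011 z 0.07
-0.01 32 e -0.012 0.011 z 0.069
-0.0 30 e -0.013 0.011 z 0.069
0.01 26 e -0.013 0.011 z 0.07
0.02 7 e -0.018 0.01 z 0.07
0.03 84 e -0.021 0.019 z 0.077
0.04 37 e -0.013 0.019 z 0.072
0.05 39 e -0.015 0.013 z 0.071
0.06 40 e -0.015 0.013 z 0.071
0.07 50 e -0.014 0.013 z 0.071
0.08 27 e -0.01 0.009 z 0.069
top 1176
[0.421 0.387 0.82 ] el 55.1 az 42.6 [ 0.556 -0.238  0.133] 477 [ 0.513 -0.281  0.113] [ 0.6   -0.193  0
[... 181 characters left out ...]
 ] 116 [ 0.488 -0.305  0.107] [ 0.592 -0.193  0.114]
gauge [0.51118646 0.26183662] 22.46549926036624 -0.08642331771741278 0.08610855386080556
-0.09 6 e -0.015 0.014 z 0.071
-0.08 39 e -0.013 0.018 z 0.075
-0.07 37 e -0.015 0.016 z 0.075
-0.06 28 e -0.011 0.011 z 0.07
-0.05 29 e -0.011 0.01 z 0.069
-0.04 25 e -0.01 0.011 z 0.07
-0.03 27 e -0.011 0.011 z 0.069
-0.02 28 e -0.012 0.011 z 0.069
-0.01 28 e -0.011 0.012 z 0.072
-0.0 26 e -0.009 0.013 z 0.07
0.01 25 e -0.011 0.013 z 0.07
0.02 30 e -0.011 0.02 z 0.071
0.03 33 e -0.014 0.016 z 0.075
0.04 38 e -0.018 0.019 z 0.076
0.05 34 e -0.012 0.015 z 0.072
0.06 32 e -0.013 0.014 z 0.071
0.07 35 e -0.013 0.015 z 0.072
0.08 29 e -0.013 0.015 z 0.071
```

```bash
cat >> geo.py <<'E'
def ori(z,y):
    z=z/np.linalg.norm(z); y=y-(y@z)*z; y/=np.linalg.norm(y)
    return Rn.from_matrix(np.c_[np.cross(y,z),y,z]).as_quat()
def tcp(mid,z): return mid+.019*z/np.linalg.norm(z)
GM=np.array([.4965,.2565,.055]); GA=np.radians(22.47); gx=np.array([np.cos(GA),np.sin(GA),0])
M=np.array([.524,-.27,.1174]); el,az=np.radians(35.3),np.radians(-136.2)
hb=np.array([np.cos(az),np.sin(az),0])
zb=hb*np.cos(el)+np.array([0,0,np.sin(el)])
zt=hb*np.sin(el)-np.array([0,0,np.cos(el)])
E
python3 - <<'E'
from geo import *
f=lambda n,p,q:print(n,None if (r:=inverse_kinematics(p,q)) is None else np.round(r,2))
dn=np.array([0,0,-1.])
for s in (1,-1):
    f(f"grasp{s}",tcp(GM,dn),ori(dn,s*gx))
    for r in (-30,-15,0,15,30,):
        z=Rn.from_rotvec(zb*np.radians(r)).apply(zt)
        for d in (.20,.161,.058): f(f"go y={s}zb roll{r} d{d}",tcp(M+zb*d,z),ori(z,s*zb))
for d in (.3,.25,.2):
  for a in range(0,360,45):
    for t in (0,20):
        y=Rn.from_rotvec(zb*np.radians(a)).apply(zt); z=-zb*np.cos(np.radians(t))-np.array([0,0,np.sin(np.radians(t))])
        if inverse_kinematics(M-z*d,ori(z,y)) is not None: f(f"look {d} {a} {t}",M-z*d,ori(z,y))
c=capture("wrist"); print(c["intrinsics"].tolist(),-c["R"].T@c["t"],c["R"].round(2).tolist(),current_position(),current_orientation())
cv2.imwrite("pics/w0.png",c["image"])
E
```

```text
grasp1 [ 0.35  0.53  1.78 -0.    0.83 -1.61]
go y=1zb roll-30 d0.2 [-0.62  0.69  1.21 -0.44  1.9   0.36]
go y=1zb roll-30 d0.161 [-0.58  0.73  1.2  -0.41  1.89  0.4 ]
go y=1zb roll-30 d0.058 [-0.48  0.83  1.15 -0.33  1.88  0.52]
go y=1zb roll-15 d0.2 [-0.57  0.56  1.39 -0.5   1.64  0.41]
go y=1zb roll-15 d0.161 [-0.52  0.6   1.38 -0.48  1.63  0.46]
go y=1zb roll-15 d0.058 [-0.41  0.71  1.33 -0.43  1.62  0.57]
go y=1zb roll0 d0.2 [-0.52  0.44  1.58 -0.6   1.36  0.49]
go y=1zb roll0 d0.161 [-0.47  0.48  1.57 -0.59  1.36  0.55]
go y=1zb roll0 d0.058 [-0.35  0.6   1.52 -0.56  1.36  0.68]
go y=1zb roll15 d0.2 [-0.48  0.34  1.79 -0.77  1.08  0.64]
go y=1zb roll15 d0.161 [-0.42  0.39  1.78 -0.77  1.09  0.71]
go y=1zb roll15 d0.058 [-0.28  0.53  1.72 -0.76  1.1   0.86]
go y=1zb roll30 d0.2 None
go y=1zb roll30 d0.161 None
go y=1zb roll30 d0.058 None
grasp-1 [ 0.35  0.53  1.78 -0.    0.83  1.53]
go y=-1zb roll-30 d0.2 [-0.62  0.69  1.21 -0.44  1.9  -2.78]
go y=-1zb roll-30 d0.161 [-0.58  0.73  1.2  -0.41  1.89 -2.74]
go y=-1zb roll-30 d0.058 [-0.48  0.83  1.15 -0.33  1.88 -2.63]
go y=-1zb rol
[... 2638 characters left out ...]
.63  2.34]
look 0.2 180 20 [-1.29  0.37  1.54  0.62  1.6   2.56]
look 0.2 225 0 [-1.39  0.55  1.6   0.75  1.63  1.56]
look 0.2 225 20 [-1.29  0.37  1.54  0.62  1.6   1.76]
look 0.2 270 0 [-1.39  0.55  1.6   0.75  1.63  0.77]
look 0.2 270 20 [-1.29  0.37  1.54  0.62  1.6   0.99]
look 0.2 315 0 [-1.39  0.55  1.6   0.75  1.63 -0.01]
look 0.2 315 20 [-1.29  0.37  1.54  0.62  1.6   0.22]
[[297.3186396354542, 0.0, 252.9034326923944], [0.0, 297.3186396354542, 190.3755990445345], [0.0, 0.0, 1.0]] [ 0.33417942 -0.50440526  0.3846044 ] [[0.44, -0.9, -0.0], [-0.86, -0.42, 0.3], [-0.27, -0.13, -0.95]] [ 0.26029916 -0.54057199  0.22262063] [ 8.46716005e-01 -5.32045115e-01 -4.01992329e-05 -2.38325158e-05]
```

```bash
cat >> geo.py <<'E'
def wrays(c,u,v):
    K=c["intrinsics"]; a=(np.asarray(u,float)-K[0,2])/K[0,0]; b=(np.asarray(v,float)-K[1,2])/K[1,1]; th=np.hypot(a,b)+1e-9
    return np.c_[np.sin(th)*a/th,np.sin(th)*b/th,np.cos(th)]
def wcloud(c):
    z=c["range_z"]; v,u=np.nonzero(z>0); r=wrays(c,u,v)
    return (r/r[:,2:]*z[v,u][:,None]-c["t"])@c["R"],u,v
E
cat > bore.py <<'E'
from geo import *
def measure(c):
    P,u,v=wcloud(c)
    rel=P-M; n0=zb
    m=(abs(rel@n0)<.008)&(np.linalg.norm(rel,axis=1)<.045)
    nn,cc,Q=planes(P[m],1,.0025)[0]
    print("plane",nn.round(4),"el",np.degrees(np.arcsin(nn[2])).round(2),"az",np.degrees(np.arctan2(nn[1],nn[0])).round(2),cc.round(4),len(Q))
    # ray-plane intersection of every pixel, keep pixels whose depth is well behind the plane
    o=-c["R"].T@c["t"]; V,U=np.nonzero(np.ones(c["range_z"].shape)); d=wrays(c,U,V)@c["R"]
    X=o+d*(((cc-o)@nn)/(d@nn))[:,None]
    D=np.full(c["range_z"].shape,np.nan); D[v,u]=(P-cc)@nn; D=D.ravel()
    y=np.cross([0,0,1],nn); y/=np.linalg.norm(y); x=np.cross(y,nn)
    a,b=(X-M)@x,(X-M)@y; near=(np.hypot(a,b)<.03)&(D<-.005)
    print("hole px",near.sum(),"area radius",np.nan, "centroid",a[near].mean().round(4),b[near].mean().round(4),"ext",a[near].min().round(4),a[near].max().round(4),b[near].min().round(4),b[near].max().round(4))
    f=abs(D)<.004; g=f&(np.hypot(a,b)<.06); print("face ext",np.percentile(a[g],[.5,99.5]).round(4),np.percentile(b[g],[.5,99.5]).round(4))
    ctr=M+x*(a[near].min()+a[near].max())/2+y*(b[near].min()+b[near].max())/2; ctr-=nn*((ctr-cc)@nn)
    print("mouth",ctr.round(4)); return ctr,nn
E
python3 - <<'E'
from bore import *
y=Rn.from_rotvec(zb*np.radians(315)).apply(zt)
move_ptp(M+zb*.25,ori(-zb,y)); sleep(.2)
c=capture("wrist"); np.savez("w1.npz",**c); cv2.imwrite("pics/w1.png",c["image"])
s=silhouettes("wrist","workpiece"); print([(round(k["conf"],2),k["xy"]) for k in s], [(round(k["conf"],2),k["xy"]) for k in spot_in("wrist","bore")])
measure(c); print(current_clock())
E
```

```text
[(0.94, [252.6, 158.3]), (0.66, [132.0, 204.7])] [(0.73, [250.8, 159.6])]
plane [-0.5949 -0.5657  0.571 ] el 34.82 az -136.44 [ 0.5244 -0.2691  0.1173] 2413
hole px 376 area radius nan centroid -0.001 -0.0013 ext -0.0163 0.0141 -0.0167 0.0137
face ext [-0.0394  0.0394] [-0.0414  0.0386]
mouth [ 0.5239 -0.268   0.1178]
2.625
```

View pics/w1.png

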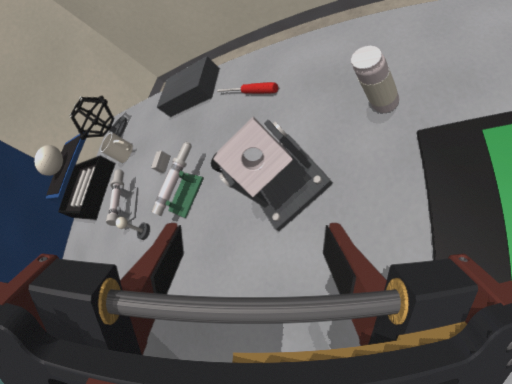

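```bash
cat > gm.py <<'E'
from geo import *
def gauge_meas(c,center=GM,axis=gx,zr=(.045,.085)):
    P,u,v=wcloud(c); r=P-center
    ax=axis/np.linalg.norm(axis); s=r@ax; pr=r-np.outer(s,ax)
    m=(abs(s)<.12)&(np.linalg.norm(pr[:,:2],axis=1)<.03)&(P[:,2]>.06)&(P[:,2]<zr[1])
    T=P[m]; c0=T[:,:2].mean(0); d=np.linalg.svd(T[:,:2]-c0)[2][0]; d*=np.sign(d@axis[:2]); n=np.array([-d[1],d[0]])
    s=(T[:,:2]-c0)@d; e=(T[:,:2]-c0)@n
    bins=np.arange(-.1,.1,.005); pr=[]
    for k in bins:
        q=abs(s-k)<.0025
        if q.sum()>3: pr.append((k,e[q].min(),e[q].max(),T[q,2].max()))
    pr=np.array(pr)
    print("c0",c0.round(4),"ang",np.degrees(np.arctan2(d[1],d[0])).round(2),"s",s.min().round(4),s.max().round(4),len(T))
    return c0,d,pr
E
python3 - <<'E'
from gm import *
dn=np.array([0,0,-1.])
q=ori(dn,gx)
move_ptp(tcp(GM,dn)+[0,0,.14],q); sleep(.2)
c=capture("wrist"); np.savez("w2.npz",**c); cv2.imwrite("pics/w2.png",c["image"])
c0,d,pr=gauge_meas(c); print(pr.round(4)); print(current_position(),current_clock(),current_force())
E
```

```text
c0 [0.5024 0.2606] ang 22.63 s -0.0763 0.0963 4363
[[-0.075  -0.016   0.0163  0.0732]
 [-0.07   -0.0161  0.0164  0.0736]
 [-0.065  -0.0162  0.0165  0.0741]
 [-0.06   -0.0162  0.0165  0.0738]
 [-0.055  -0.0152  0.0165  0.0696]
 [-0.05   -0.0116  0.0119  0.0697]
 [-0.045  -0.0126  0.0119  0.069 ]
 [-0.04   -0.0126  0.0119  0.069 ]
 [-0.035  -0.0118  0.012   0.0691]
 [-0.03   -0.0118  0.012   0.0687]
 [-0.025  -0.0119  0.0121  0.0692]
 [-0.02   -0.012   0.0111  0.0691]
 [-0.015  -0.012   0.0112  0.0697]
 [-0.01   -0.0121  0.0113  0.0691]
 [-0.005  -0.0121  0.0113  0.0691]
 [ 0.     -0.0122  0.0114  0.0696]
 [ 0.005  -0.0123  0.0114  0.0696]
 [ 0.01   -0.0123  0.0115  0.0696]
 [ 0.015  -0.0114  0.0115  0.0687]
 [ 0.02   -0.0115  0.0116  0.0694]
 [ 0.025  -0.0126  0.0117  0.0694]
 [ 0.03   -0.0127  0.0117  0.0692]
 [ 0.035  -0.0128  0.0118  0.0692]
 [ 0.04   -0.0136  0.0147  0.076 ]
 [ 0.045  -0.0191  0.019   0.0769]
 [ 0.05   -0.0192  0.0192  0.0762]
 [ 0.055  -0.0131  0.013   0.0715]
 [ 0.06   -0.0132  0.0142  0.0706]
 [ 0.065  -0.0133  0.0133  0.0711]
 [ 0.07   -0.0133  0.0134  0.0711]
 [ 0.075  -0.0134  0.0135  0.0705]
 [ 0.08   -0.0125  0.0135  0.0712]
 [ 0.085  -0.0137  0.0136  0.0711]
 [ 0.09   -0.0126  0.0137  0.0707]
 [ 0.095  -0.0094  0.0093  0.0677]]
[0.49677123 0.25593004 0.17590516] 5.3417 [ 0.9790124  -1.14956839 -0.39122179]
```

View pics/w2.png

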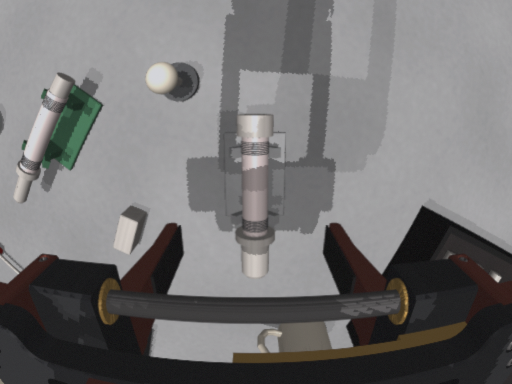

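```bash
cat >> geo.py <<'E'
# refined
GM=np.array([.4964,.2578,.055]); GA=np.radians(22.6); gx=np.array([np.cos(GA),np.sin(GA),0])
M=np.array([.5239,-.2680,.1174]); el,az=np.radians(34.9),np.radians(-136.4)
hb=np.array([np.cos(az),np.sin(az),0])
zb=hb*np.cos(el)+np.array([0,0,np.sin(el)])
zt=hb*np.sin(el)-np.array([0,0,np.cos(el)])
E
sed -i 's/^M=np.array(\[.524,.*$/M0=0/;' geo.py; sed -i '/^M0=0/d' geo.py
python3 - <<'E'
import re
s=open('geo.py').read()
i=s.index('hb=np.array'); j=s.index('# refined')
open('geo.py','w').write(s[:i]+s[s.index('def wrays'):j]+s[j:] if s.index('def wrays')>i else s)
E
python3 - <<'E'
from gm import *
dn=np.array([0,0,-1.]); q=ori(dn,gx)
print(inverse_kinematics(tcp(M+zb*.27,zt),ori(zt,-zb)))
servo_line(tcp(GM,dn)+[0,0,.03],q,rate=.2); servo_line(tcp(GM,dn),q,rate=.08,contact_N=6)
print("at",current_position(),tcp(GM,dn)); f0=current_force()
move_gripper(.015); print("gap",current_finger_gap(),current_force()-f0)
servo_line(tcp(GM,dn)+[0,0,.04],q,rate=.1); sleep(.2); print("gap",current_finger_gap(),current_force()-f0,current_torque())
servo_line(tcp(GM,dn)+[0,0,.27],q,rate=.3); sleep(.2)
c=capture("wrist"); np.savez("w3.npz",**c); cv2.imwrite("pics/w3.png",c["image"])
print(current_force()-f0,current_clock())
E
```

```text
[-0.61394247  0.36922656  1.58804468 -0.61077491  1.3633235  -2.76098654]
at [0.49645737 0.25784318 0.03607413] [0.4964 0.2578 0.036 ]
gap 0.025593507300623135 [-0.89890476 -1.12422553  0.87074597]
gap 0.025555591395226344 [-0.41913115  0.56701469 -3.33688685] [ 0.02991306 -0.06850495 -0.04184629]
[-0.79185854  0.7007641  -1.89090078] 9.4667
```

View pics/w3.png

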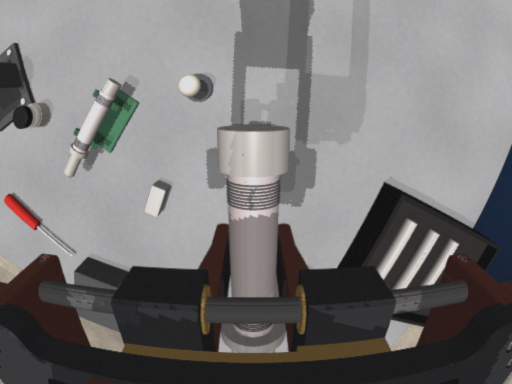

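```bash
cat > held.py <<'E'
from geo import *
def held(c,pos,quat):
    P,u,v=wcloud(c); R=Rn.from_quat(quat).as_matrix(); L=(P-pos)@R+[0,0,.019]
    m=(abs(L[:,0])<.025)&(abs(L[:,2])<.025)&(abs(L[:,1])<.115)
    T=L[m]; print(len(T),T.min(0).round(4),T.max(0).round(4))
    out=[]
    from scipy.optimize import least_squares
    for lo,hi,r in ((-.068,-.053,.0175),(-.047,-.012,.013)):
        q=T[(T[:,1]>lo)&(T[:,1]<hi)]
        if len(q)<20: continue
        s=least_squares(lambda p:np.hypot(q[:,0]-p[0],q[:,2]-p[1])-r,[0,0],loss="soft_l1",f_scale=.001).x
        print((lo+hi)/2,len(q),"axis x,z",s.round(4)); out.append(s)
    return T
if __name__=="__main__":
    c=dict(np.load("w3.npz")); held(c,current_position(),current_orientation())
E
python3 held.py
```

```text
12796 [-0.0231 -0.0703 -0.025 ] [0.0246 0.0731 0.0197]
-0.0605 2406 axis x,z [0.0007 0.0004]
-0.0295 3925 axis x,z [0.0006 0.0003]
```

```bash
cat > st.py <<'E'
from held import *
def state(y):
    """gauge mid in bore frame; y=+-1 tool y = y*zb"""
    R=Rn.from_quat(current_orientation()).as_matrix(); g=current_position()-.019*R[:,2]
    yb=np.cross([0,0,1],zb); yb/=np.linalg.norm(yb); xb=np.cross(yb,zb)
    r=g-M; return np.array([r@xb,r@yb,r@zb]).round(4), np.degrees(np.arccos(abs(R[:,1]@zb))).round(2)
E
python3 - <<'E'
from st import *
q=ori(zt,-zb)
move_ptp(tcp(M+zb*.27,zt),q); sleep(.2); f0=current_force(); print(state(-1),f0,current_clock())
servo_line(tcp(M+zb*.172,zt),q,rate=.12); sleep(.2)
f0=current_force(); print(state(-1),f0)
c=capture("scene"); cv2.imwrite("pics/s1.png",cv2.resize(c["image"][80:230,150:350],(800,600)))
hit=servo_line(tcp(M+zb*.135,zt),q,rate=.025,contact_N=6)
f=current_force()-f0; print(hit,state(-1),f.round(2),(f@zb).round(2),current_clock())
E
```

```text
(array([-0.0004,  0.    ,  0.2696]), np.float64(0.03)) [ 0.13521625  0.6924361  -3.80634006] 12.125
(array([-0.0002,  0.0002,  0.1727]), np.float64(0.06)) [-0.26486324  0.84456978 -3.74868162]
False (array([-0.    ,  0.    ,  0.1351]), np.float64(0.01)) [ 1.35 -1.3   0.46] 0.2 14.975
```

View pics/s1.png

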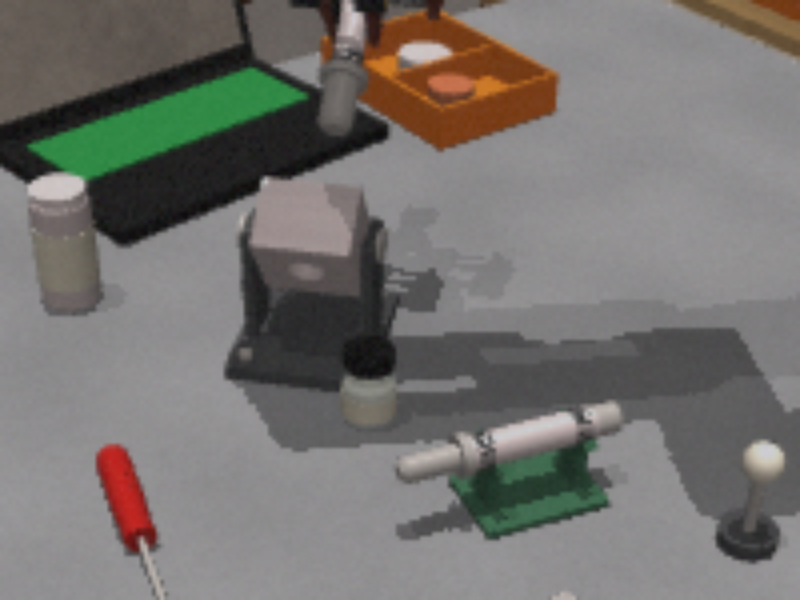

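Run:
```python
from st import *
q=ori(zt,-zb)
f1=current_force()
hit=servo_line(tcp(M+zb*.056,zt),q,rate=.025,contact_N=7)
f=current_force()-f1; print(hit,state(-1),f.round(2),(f@zb).round(2),current_torque().round(2),current_clock())
c=capture("scene"); cv2.imwrite("pics/s2.png",cv2.resize(c["image"][80:230,150:350],(800,600)))
```

```text
True (array([0.0006, 0.    , 0.0587]), np.float64(0.2)) [-1.21 -1.38  3.57] 3.54 [-0.09 -0.24  0.01] 17.825
```

Run:
```python
from st import *
q=ori(zt,-zb)
f1=current_force()
hit=servo_line(tcp(M+zb*.056,zt),q,rate=.01,contact_N=7)
sleep(.4)
f=current_force()-f1; print(hit,state(-1),f.round(2),(f@zb).round(2),current_torque().round(2),current_finger_gap(),current_clock())
c=capture("scene"); a=c["image"][100:190,170:290]; c=capture("top"); b=c["image"][150:270,300:420]
cv2.imwrite("pics/s3.png",np.hstack([cv2.resize(a,(460,345)),cv2.resize(b,(345,345))]))
```

```text
True (array([0.001 , 0.    , 0.0587]), np.float64(0.3)) [0.01 0.46 0.96] 0.28 [ 0.03 -0.33 -0.  ] 0.02550769573384746 18.525
```

View pics/s3.png

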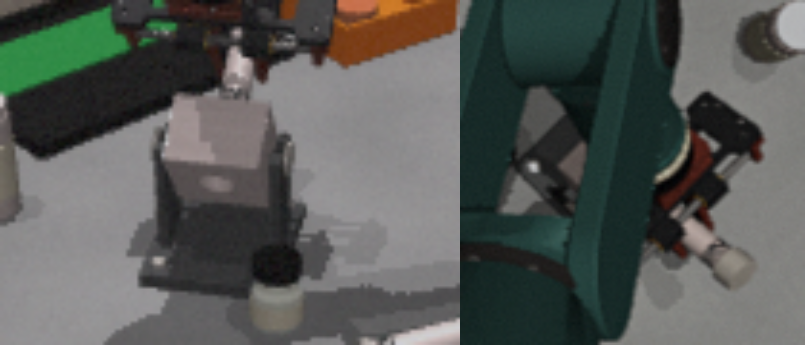

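Run:
```python
from st import *
q=ori(zt,-zb)
held(capture("wrist"),current_position(),current_orientation())
servo_line(tcp(M+zb*.15,zt),q,rate=.06); f=current_force(); print("f",f)
servo_line(tcp(M+zb*.27,zt),q,rate=.15)
q2=ori(zt,zb); print(inverse_kinematics(tcp(M+zb*.27,zt),q2),current_joint_pos())
move_ptp(tcp(M+zb*.27,zt),q2); sleep(.3)
T=held(capture("wrist"),current_position(),current_orientation())
print(state(1),current_force(),current_finger_gap(),current_clock())
```

```text
12942 [-0.0231 -0.0698 -0.025 ] [0.0244 0.0598 0.0189]
-0.0605 2373 axis x,z [0.0008 0.001 ]
-0.0295 3447 axis x,z [0.0006 0.0004]
f [ 0.49477123  0.54148033 -4.25980234]
[-0.61394247  0.36922656  1.58804468 -0.61077491  1.3633235   0.38060611] [-0.61356702  0.36965353  1.5885813  -0.6100735   1.36311806 -2.76068659]
12768 [-0.0242 -0.0696 -0.025 ] [0.0233 0.0737 0.0188]
-0.0605 2400 axis x,z [-0.0005  0.0001]
-0.0295 3404 axis x,z [-0.0006 -0.    ]
(array([-0.  , -0.  ,  0.27]), np.float64(0.0)) [-0.21828535 -0.58458598 -3.90818193] 0.025400637824957453 24.2917
```

Run:
```python
from st import *
q=ori(zt,zb)
servo_line(tcp(M+zb*.085,zt),q,rate=.12); sleep(.3)
f0=current_force(); print(state(1),f0)
hit=servo_line(tcp(M+zb*.064,zt),q,rate=.015,contact_N=5)
s,a=state(1); f=current_force()-f0; print(hit,s,a,f.round(2),(f@zb).round(2),current_clock())
if hit and abs(s[2]-.07)<.005:
    d=s[2]
    for i in range(25):
        F=np.mean([(current_force()-f0)@zb for _ in range(3)])
        if F>7.2: break
        d-=.0003 if F<5.5 else .00015
        servo_line(tcp(M+zb*d,zt),q,rate=.01); sleep(.05)
    print(i,d,F,state(1))
    for _ in range(5):
        sleep(.25); f=current_force()-f0; print((f@zb).round(2),f.round(2),state(1))
    print(current_clock())
```

```text
(array([-0.0001,  0.0001,  0.0853]), np.float64(0.02)) [-0.70054808  0.05762466 -3.08126817]
True [ 0.0007 -0.0003  0.0695] 0.14 [-0.42 -3.16  2.98] 3.74 27.2833
6 0.06815000000000003 7.445122601863585 (array([ 0.0004, -0.0003,  0.0694]), np.float64(0.15))
7.46 [-4.18 -5.44  3.31] (array([ 0.0004, -0.0003,  0.0694]), np.float64(0.15))
7.0 [-4.36 -4.37  3.39] (array([ 0.0004, -0.0003,  0.0694]), np.float64(0.15))
7.8 [-4.51 -5.39  3.62] (array([ 0.0004, -0.0003,  0.0694]), np.float64(0.15))
8.18 [-4.95 -5.42  3.8 ] (array([ 0.0003, -0.0003,  0.0694]), np.float64(0.15))
6.92 [-4.09 -4.9   3.01] (array([ 0.0003, -0.0003,  0.0694]), np.float64(0.15))
30.4
```

Run:
```python
from st import *
q=ori(zt,zb); dn=np.array([0,0,-1.]); qr=ori(dn,-gx); S=tcp(GM,dn)
servo_line(tcp(M+zb*.27,zt),q,rate=.15)
move_ptp(S+[0,0,.25],qr); sleep(.2)
T=held(capture("wrist"),current_position(),current_orientation())
servo_line(S+[0,0,.05],qr,rate=.2); sleep(.3); f0=current_force(); print(f0,current_clock())
hit=servo_line(S+[0,0,-.002],qr,rate=.03,contact_N=5); sleep(.2)
p=current_position(); print(hit,p-S,(current_force()-f0).round(2),current_clock())
c=capture("wrist"); cv2.imwrite("pics/w5.png",c["image"])
held(c,current_position(),current_orientation())
```

```text
12746 [-0.0241 -0.0692 -0.025 ] [0.0233 0.0748 0.019 ]
-0.0605 2397 axis x,z [-0.0004  0.0001]
-0.0295 3398 axis x,z [-0.0005 -0.0001]
[-0.74420686 -0.25528299 -4.21660449] 36.05
True [ 9.07365971e-05 -2.64729290e-04 -1.32436804e-04] [ 2.51 -0.3  10.22] 37.7667
13823 [-0.025  -0.0692 -0.025 ] [0.025  0.0741 0.0193]
-0.0605 2399 axis x,z [-0.0005  0.0001]
-0.0295 4385 axis x,z [-0.0006  0.0001]
```

View pics/w5.png

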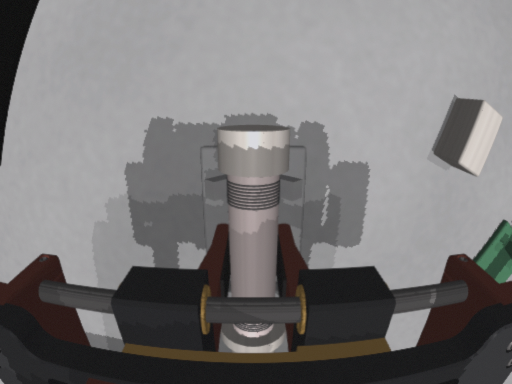

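Seated at the original height (within 0.2 mm), still held; the picture shows the no-go end at (253,150) with the handle lying between the saddle tips (about (215,178) and (290,178)). I'll release, retreat and check.

Run:
```python
from gm import *
dn=np.array([0,0,-1.]); qr=ori(dn,-gx); S=tcp(GM,dn)
move_gripper(.07); sleep(.2); print(current_finger_gap())
servo_line(S+[0,0,.14],qr,rate=.12); sleep(.3)
c=capture("wrist"); c0,d,pr=gauge_meas(c,GM,-gx)
s=[((np.array([0,0])))]
P=pr; print("handle top z",np.median(P[:,3]).round(4),"first/last bins",P[0].round(4),P[-1].round(4))
servo_line(S+[0,0,.25],qr,rate=.2); sleep(.3)
c=capture("scene"); cv2.imwrite("pics/s4.png",cv2.resize(c["image"][90:350,130:430],(640,555)))
print(current_force(),current_clock())
```

```text
0.07011457656382934
c0 [0.4888 0.255 ] ang -157.35 s -0.0766 0.0957 4353
handle top z 0.0695 first/last bins [-0.075  -0.0158  0.0165  0.0739] [ 0.095  -0.0087  0.0077  0.0679]
[-0.38737698  0.17956581 -0.2691227 ] 41.5833
```

View pics/s4.png

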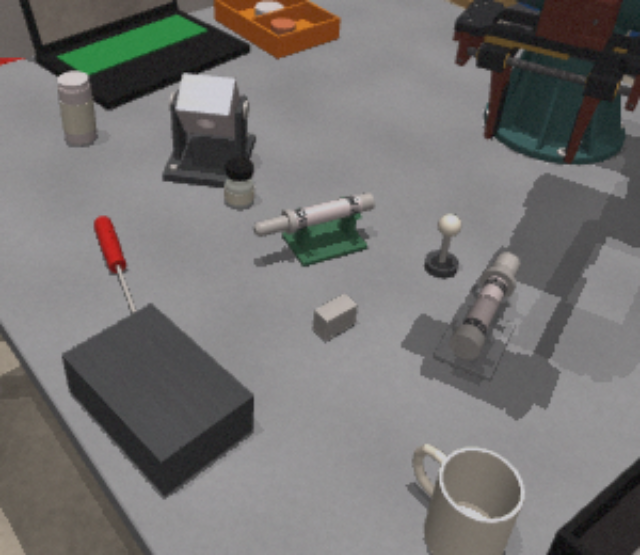

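```bash
python3 -c "
from bench import *
close_job(); print(current_clock())"
```

```text
the job is handed in; nothing more can be done
the job is handed in; nothing more can be done
```

I checked the bore with the larger gauge, put the gauge back in its own rest turned end for end, and handed the job in at about 42 s. No check failed.

- **Go end:** it slid in until the collar stopped it on the face, 0.7 mm short of nominal by my estimate. It was within about 1 mm of centre, and the push stayed around 7 N or less.
- **No-go end:** I pressed it on the mouth at 7–8 N for over a second, centred within about 0.5 mm and square to 0.15°. It did not enter.
- **Return:** I lowered the gauge while still holding it, and it touched down at its original height with about 10 N on the saddles. The last close look after release put it about 1.5 mm from where it started, with its axis aligned. The final scene picture shows everything else where it stood, with no force on the gripper.

**Disagreement with the task sheet:** the sheet says the bore opens roughly to the robot's left (+y). The depth data and the wrist picture showed the upward-facing mouth opening back and to the right (azimuth −136°, 35° above level). I followed the measurement, and the go end fitted there.

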